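# Seat the cartridge, shut the tester and lock its cover

## Task

Close up the cartridge tester for a run: with closed fingers push the cartridge along its bay until it is fully home in its socket at the left end, swing the cover down onto its seal, then set a fingertip in the slot of the round turn-lock on the cover and turn it a quarter-turn clockwise (seen from above) to its stop, so that the cover is drawn down and locked. Touch and push only: nothing is gripped or lifted, and the things lying around stay where they are.

Things in the scene. Friction and masses are not known exactly. Their poses are not given: they have to be found in the camera images.
- tester: Grey cartridge tester, fixed: open-topped metal case 130 x 196 mm (x by y). Origin: centre of the case's underside; x points to the hinge side (away from the robot at yaw 0), y to the socket end (the left), z up. Walls 7 mm thick, rim 58.5 mm above the origin. A steel keeper juts from the middle of the front wall into the bay (x -58 to -45, y -22 to +7, 50 mm above the origin).
- bay_floor (a point): Middle of the bay floor, 26 mm above the tester's origin, axes as the tester's. The bay reaches from y = -91 to the socket's back wall at y = +88 mm. Two 12 mm high guide rails at x = -52 and +52 mm lead the cartridge along y. A black hood covers the socket from y = 74 mm on, its underside 22 mm above the floor.
- cartridge: Grey cartridge with picture label, loose on the bay floor between the rails (2 mm play each side), 85 g: 76 mm along the tester's y, 100 mm along its x, 17 mm high. Origin: centre of its underside. Home against the back wall its origin is at y = 50, its tail (the end to push) at y = 12 mm of the tester; it starts 20 to 34 mm short. Only then can the cover shut (a post drops behind it).
- cover (a joint): Cover angle, rad: 0 = drawn fully down, about 0.03 = touching its rubber seal, 1.57 = upright, up to 2.2 (leaning back from the bay; starts at 1.85 to 2.1). A stiff hinge holds it at any angle: some 3 N near its free edge move it. The last 0.03 rad press the seal, up to 10 N at the front edge, and it rises to about 0.015 when let go unlocked; only the locked cover stays fully down.
- hinge_line (a point): Middle of the cover's hinge axis, which runs along the tester's y: at x = 62, z = 62 mm of the tester. Axes as the tester's. On the inner face of the cover, 28 to 56 mm from the hinge, a black post 16 mm wide juts out 26 mm in the middle: keep the hand clear of it while the cover stands open.
- cover_edge (a point): Middle of the cover's free edge, on its outer face (up when shut). Flat metal pan 203 mm wide along the hinge, 4 mm thick, reaching 129 mm from the hinge axis, its inner face in the plane of the axis. The outer face is bare but for the turn-lock in the middle, two low beads 84 mm from the middle and a white mark behind the lock. Axes: x to the hinge, y along it, z out of the outer face.
- slot (a point): Centre of the turn-lock, on its axis at the floor of its slot. Black round head 68 mm across, 16 mm proud of the cover's outer face, on the middle of the cover, axis 91 mm from the hinge axis. A straight slot 30 mm wide and 12 mm deep crosses it from side to side, open at both ends. Axes: y along the slot, z out of the outer face; they turn with the head.
- turnlock (a joint): Turn-lock angle, rad, growing clockwise seen from above the shut cover: 0 = open (slot along the hinge), stop at 1.571 = locked (slot square to the hinge, in line with the white mark). Takes 2 to 8 N at 20 mm from the axis, stays where left. Over the last 0.6 rad its cam runs under the keeper and draws the cover down; turned too early it lands on the keeper and the cover cannot shut.
- solder_reel: Bystander: blue and white reel of solder, 60 x 61 x 38 mm, standing on the bench; origin under its centre.
- loupe: Bystander: black eye loupe, 35 x 35 x 33 mm; origin under its centre.
- flush_cutters: Bystander: flush cutters with red handles, 52 x 128 x 12 mm, lying; origin under their centre.

How it is judged:
By the outcome, as a careful person would: the job done as asked, in the order asked, and still so for the second after the job is handed in, with the robot touching nothing.
It also fails if it takes over 54 s, if anything falls off the work surface, if the arm or the gripper's body presses on something with over 40 N, if the wrist force passes 120 N, or if a joint passes its speed limit or range.

## Robot

A 6-joint arm with a two-finger parallel gripper is mounted at the origin on a cart in front of the work surface, level with it; the furniture and walls round the work are solid. World frame = base frame: x ahead of the robot, y to its left, z up, the work surface at z = 0. Lengths are in mm, angles in rad, forces in N, time in s.
With the tool pointing down it reaches from about 400 to 925 mm from the base axis. Payload 12.5 kg.
Tool frame: the origin (TCP) lies between the finger pads; the fingertips stand 19 mm ahead of it and the grasp point (between the pads) is the TCP (env.nose_length is the distance from the TCP to the fingertips, in mm); z points along the fingers, y is the line along which they close (so a half turn about z gives the same grasp; the last joint's range is limited). The gripper opens to 95 mm and grips with 3 to 60 N. Pads are 20 mm wide; open, the fingers measure 119 mm over their backs; the gripper's body (75 mm by 180 mm) begins 59 mm behind the grasp point.
Start: joints at [-1.26, 0.491, 1.559, -0, 1.092, -0.106], TCP at [253.046, -571.5, 233.661] pointing down, gripper open.
Joint ranges: [-3.1, 3.1], [-0.84, 2.19], [0.05, 2.79], [-1.13, 4.28], [0.06, 2.93], [-2.69, 2.69]. Speed limits (rad/s): [2.22, 2.22, 2.79, 3.14, 3.14, 3.14].

## Interface

Orientations are given as [roll, pitch, yaw] about the fixed x, y, z axes, in that order (R = Rz(yaw) Ry(pitch) Rx(roll)).
In Python, from cell import env gives the robot as it stands. The module is installed in compiled form; this text tells all that it offers.
- The arm moves only by the tool drive_tool, never from a script. Its argument "rows" is a list that holds one entry, the list of rows, each a list of 7 numbers: the shift along the tool's x, y, z scaled (see below), then the turn, a rotation vector about the tool's x, y, z scaled (see below), then the opening, from 0 (shut) to 1 (fully open). In form: [[[tx, ty, tz, ax, ay, az, jaw], ...]]. A call has 1 to 5 rows; each row shifts and turns the commanded pose from where the row before left it, along the tool's axes as they then stand; what a row does not reach is not made up. The controller multiplies each number of a shift by 250 mm and each number of a turn by 180 degrees. A row lasts 1/8 s, in which the tool goes at most 62.5 mm and 10.7 degrees, less where a joint would pass 70% of its speed; a pose out of reach is approached as far as the arm can. A call with a number of a shift or a turn outside -1 to 1 is refused whole. A call with a gripper value outside its range is refused whole. The fingers move at their own pace and stop on an object; the grip force is fixed at half the most. Time passes only in rows, so rows that do not move let the fingers close. It gives the time, the measured TCP pose, the force, the opening and the grip force at its end, in the units of the state.
- env.state(): the state, without advancing time (a new reading comes with each control period).
- env.read_camera(name): name is "scene" or "top" or "wrist"; returns a dict with "color" (480x640x3 uint8, blue, green, red), "camera_matrix" (3x3 intrinsics, pixels), "pose" (4x4, takes a point from camera to world coordinates). Camera axes: x right, y up, looking along -z (the intrinsics and any distortion apply to the point x, -y, -z); pixel columns grow to the right and rows downward; lengths in mm; the calibration is good to about 2 mm. A picture is of the moment at which its call begins. There is no depth.
- env.job_done(): hands the job in; it is judged then, once.
Trained networks look in a picture, given as the dict that the camera call returned (one of the last four; its "shot" number tells which), for a name from the list of things; names that differ only in an ending like _2 or _b are one class to them, and where a whole thing is asked for, a point or a joint stands for the part that bears it (a point fixed in the world has none). Each returns a list of dicts, best first, with "score" (0 to 1); they miss things now and then, are a little off and sometimes report something else, mostly with a low value. They report only what shows in the picture. A call takes as long as a camera call.
- env.search_frame(name, picture): "at" ([x, y, z] in mm, in the coordinates of the camera as it stood for that picture, good to about 4 mm: the middle of the surface that is visible of it).
- env.place_of(name, picture): "at" ([x, y, z] in mm, in the coordinates of the camera as it stood for that picture, good to about 4 mm: a listed point, or the origin of a listed thing).
The state is a dict: "t": time; "joints": joint angles; "qvel": joint speeds; "tau": joint torques, N m; "eef_pos": TCP position; "tcp_rot": TCP orientation; "ft_force": force on the tool from outside, world axes, zero at the start; "moment": the same for the moment, N m; "opening": opening from 0.0 (shut) to 1.0 (fully open); "grip_force": force on a finger pad.
Only numpy, scipy, OpenCV 4.12 (cv2) and the standard library are available. Lean on these libraries where they do the work, as an engineer would, in place of code of your own. Each camera call takes 0.05 s, during which the arm holds its last target. There are 200 camera calls.

## Working session

There is one attempt and no reset: what is moved stays moved. The work goes in short steps, Python scripts to look and compute and a tool call to move; the robot and the scene stay as the last step left them, time stands still between calls to the robot, and variables do not carry over. Pictures are saved under pics/ and viewed, at most 10 in all, crops included, and the job is handed in when it is done.

Besides the shell and the picture viewer there is one more tool, called after "Request:" as name(argument=value, ...) on one line, values as JSON. drive_tool: Moves the arm, as the interface text tells. Its arguments: {"type":"object","properties":{"rows":{"type":"array","items":{"type":"array","items":{"type":"array","items":{"type":"number","minimum":-1,"maximum":1}}}}},"required":["rows"]}

```bash
mkdir -p pics; cat > h.py <<'E'
import numpy as np, cv2
from cell import env
def W(p,at):
    return (p["pose"]@np.r_[at,1])[:3]
def proj(p,X):
    c=np.linalg.inv(p["pose"])@np.r_[X,1]; q=p["camera_matrix"]@np.array([c[0],-c[1],-c[2]]); return q[:2]/q[2]
E
python3 - <<'E'
from h import *
ims=[]
for n in ["scene","top"]:
    p=env.read_camera(n); ims.append(p["color"]); cv2.imwrite(f"pics/{n}0.png",p["color"])
    print(n,p["pose"][:3,3].round(), [k for k in p if k not in("color",)])
    for o in ["tester","bay_floor","cartridge","hinge_line","cover_edge","slot","solder_reel","loupe","flush_cutters"]:
        for d in env.place_of(o,p)[:1]: print(o,round(d["score"],2),W(p,d["at"]).round(1))
s=env.state();print(s)
E
```

```text
scene [-255.  612.  850.] ['camera_matrix', 'pose', 'shot']
tester 0.58 [499.4  33.9   2.4]
bay_floor 0.77 [497.7  33.9  24. ]
cartridge 0.68 [498.3  52.9  29.6]
hinge_line 0.74 [557.6  16.   61.7]
cover_edge 0.89 [603.5   6.8 187.2]
slot 0.65 [590.    3.6 147.3]
solder_reel 0.65 [556.4 371.9  -1.4]
flush_cutters 0.92 [367.2 337.7  -2. ]
top [ 291.  126. 1069.] ['camera_matrix', 'pose', 'shot']
tester 0.71 [496.6  29.    1.7]
bay_floor 0.78 [496.4  30.3  28.3]
cartridge 0.86 [503.   49.4  27.7]
hinge_line 0.67 [559.2  14.6  66. ]
cover_edge 0.74 [597.   10.1 187.5]
slot 0.47 [588.9  10.9 147. ]
solder_reel 0.88 [554.4 376.8  -1.9]
loupe 0.5 [ 345.4 -132.4    3.1]
flush_cutters 0.75 [363.1 342.6   0.7]
{'t': 1.0, 'joints': array([-1.25960528e+00,  4.90893558e-01,  1.55891976e+00, -1.69870556e-05,
        1.09165546e+00, -1.05574307e-01]), 'qvel': array([ 0.00013209, -0.00079436,  0.00038393, -0.00069714,  0.0015036 ,
        0.00190203]), 'tau': array([ 1.86179443e-05, -6.12478709e+01, -2.58428228e+01,  6.92762272e-02,
        4.47413628e-02,  5.22797379e-07]), 'eef_pos': array([ 253.04013277, -571.50388099,  233.6581321 ]), 'tcp_rot': array([3.14147106e+00, 2.80443029e-05, 4.16773185e-01]), 'ft_force': array([ 0.17594052, -0.40320242,  0.10054745]), 'moment': array([0.01690815, 0.0141094 , 0.01815883]), 'grip_force': 0.0, 'opening': 0.9996818326755051}
```

View pics/top0.png

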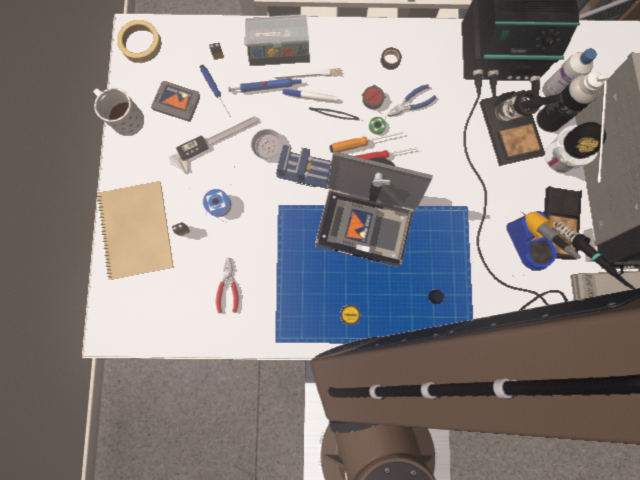

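View pics/scene0.png

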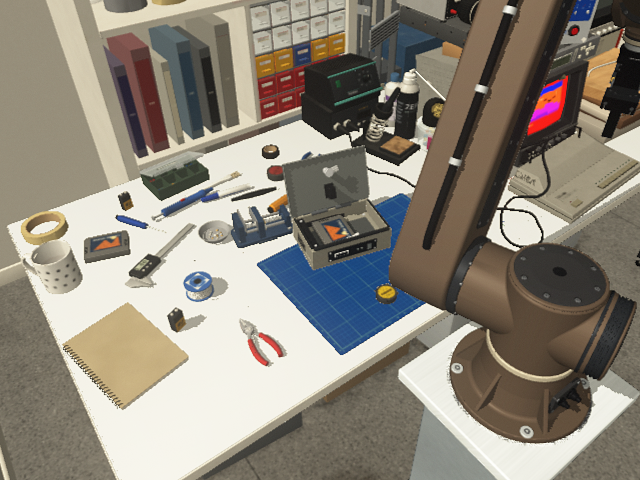

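The tester sits at about (497, 31) with yaw near -15°, and its cover is leaning back. I'll move above it for a wrist view.

```bash
cat >> h.py <<'E'
from scipy.spatial.transform import Rotation as R
def plan(pos,yaw,jaw,start=None,step=58,n0=1):
    """rows (tool down) from start (pos,yaw) to target"""
    s=env.state()
    p,y=(np.array(s["eef_pos"]),s["tcp_rot"][2]) if start is None else (np.array(start[0],float),start[1])
    pos=np.array(pos,float); dy=yaw-y
    n=max(n0,int(np.ceil(max(np.linalg.norm(pos-p)/step,abs(np.degrees(dy))/10.3))))
    rows=[]
    for i in range(n):
        t=R.from_euler("xyz",[np.pi,0,y]).as_matrix()
        d=t.T@((pos-p)/(n-i))
        a=-(yaw-y)/(n-i)
        r=list((d/250).round(3))+[0,0,round(a/np.pi,4),jaw]
        rows.append([float(v) for v in r])
        p=p+t@(np.array(r[:3])*250); y=y-r[5]*np.pi
    for k in range(0,n,5): print(str(rows[k:k+5]).replace(" ",""))
    print("end",p.round(1),round(y,3))
E
python3 - <<'E'
from h import *
plan([460,-40,350],2.88,0)
E
```

```text
[[0.116,-0.115,-0.033,0.0,0.0,-0.056,0.0],[0.134,-0.093,-0.033,0.0,0.0,-0.056,0.0],[0.148,-0.068,-0.033,0.0,0.0,-0.056,0.0],[0.158,-0.041,-0.033,0.0,0.0,-0.056,0.0],[0.162,-0.013,-0.033,0.0,0.0,-0.056,0.0]]
[[0.162,0.016,-0.033,0.0,0.0,-0.056,0.0],[0.157,0.044,-0.033,0.0,0.0,-0.056,0.0],[0.147,0.071,-0.033,0.0,0.0,-0.056,0.0],[0.132,0.095,-0.034,0.0,0.0,-0.056,0.0],[0.114,0.117,-0.033,0.0,0.0,-0.056,0.0]]
[[0.091,0.135,-0.034,0.0,0.0,-0.056,0.0],[0.066,0.149,-0.033,0.0,0.0,-0.056,0.0],[0.039,0.158,-0.034,0.0,0.0,-0.056,0.0],[0.012,0.162,-0.033,0.0,0.0,-0.0561,0.0]]
end [459.8 -40.  349.9] 2.88
```

Request:
drive_tool(rows=[[[0.116, -0.115, -0.033, 0, 0, -0.056, 0], [0.134, -0.093, -0.033, 0, 0, -0.056, 0], [0.148, -0.068, -0.033, 0, 0, -0.056, 0], [0.158, -0.041, -0.033, 0, 0, -0.056, 0], [0.162, -0.013, -0.033, 0, 0, -0.056, 0]]])

```text
t: 1.62
eef_pos: [327.4, -380.4, 275.3]
tcp_rot: [3.141, 0.0, 1.302]
ft_force: [0.5, -0.4, 0.1]
opening: 0.534
grip_force: 0.0
```

Request:
drive_tool(rows=[[[0.162, 0.016, -0.033, 0, 0, -0.056, 0], [0.157, 0.044, -0.033, 0, 0, -0.056, 0], [0.147, 0.071, -0.033, 0, 0, -0.056, 0], [0.132, 0.095, -0.034, 0, 0, -0.056, 0], [0.114, 0.117, -0.033, 0, 0, -0.056, 0]]])

```text
t: 2.25
eef_pos: [401.3, -190.5, 316.8]
tcp_rot: [3.141, 0.001, 2.182]
ft_force: [0.5, -0.1, 0.9]
opening: 0.024
grip_force: 0.0
```

Request:
drive_tool(rows=[[[0.091, 0.135, -0.034, 0, 0, -0.056, 0], [0.066, 0.149, -0.033, 0, 0, -0.056, 0], [0.039, 0.158, -0.034, 0, 0, -0.056, 0], [0.012, 0.162, -0.033, 0, 0, -0.056, 0], [0, 0, 0, 0, 0, 0, 0]]])

```text
t: 2.88
eef_pos: [460.4, -38.2, 350.4]
tcp_rot: [3.141, 0.001, 2.884]
ft_force: [0.4, 0.1, -0.5]
opening: 0.006
grip_force: 0.0
```

```bash
python3 - <<'E'
from h import *
s=env.state();print(s["t"],s["eef_pos"],s["tcp_rot"],s["joints"].round(2))
for n in ["wrist","top","scene"]:
    p=env.read_camera(n)
    if n=="wrist": cv2.imwrite("pics/w1.png",p["color"])
    print(n,p["pose"][:3,3].round())
    for o in ["tester","bay_floor","cartridge","hinge_line","cover_edge","slot"]:
        for d in env.place_of(o,p)[:1]: print(o,round(d["score"],2),W(p,d["at"]).round(1))
E
```

```text
2.875 [460.38830488 -38.22575149 350.39007451] [3.14142907e+00 1.18136036e-03 2.88447678e+00] [-0.23  0.14  1.76  0.    1.24 -1.54]
wrist [396. -21. 500.]
tester 0.27 [497.   46.9  27.2]
cartridge 0.93 [500.5  49.7  31.3]
hinge_line 0.65 [557.8  17.8  68.2]
top [ 291.  126. 1069.]
tester 0.97 [498.2  29.7   2.7]
bay_floor 0.95 [496.6  31.7  30.1]
cartridge 0.79 [498.6  46.3  29. ]
hinge_line 0.79 [558.5  16.   64.5]
cover_edge 0.68 [596.1   9.1 187.9]
slot 0.49 [592.2   7.5 147.5]
scene [-255.  612.  850.]
tester 0.97 [499.   32.6   1.8]
bay_floor 0.8 [496.5  33.6  27.7]
cartridge 0.93 [498.1  51.5  30.3]
hinge_line 0.74 [554.2  19.   65.3]
cover_edge 0.64 [599.    5.9 184.2]
slot 0.48 [601.2   4.7 188.4]
```

View pics/w1.png

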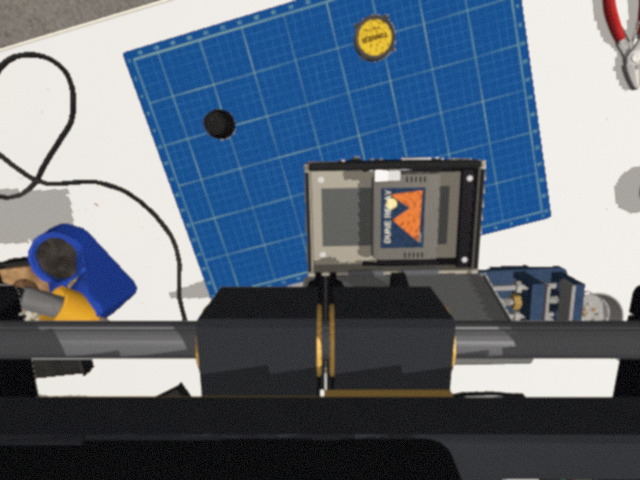

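The wrist picture shows the tester rim, with front corners near pixels (306,163) and (486,160). The cartridge tail edge is at column 374. I'll enlarge this for precision.

```bash
python3 - <<'E'
from h import *
im=cv2.imread("pics/w1.png")[145:295,295:495]
cv2.imwrite("pics/w1c.png",cv2.resize(im,None,fx=4,fy=4,interpolation=cv2.INTER_CUBIC))
E
```

```text
(no output)
```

View pics/w1c.png

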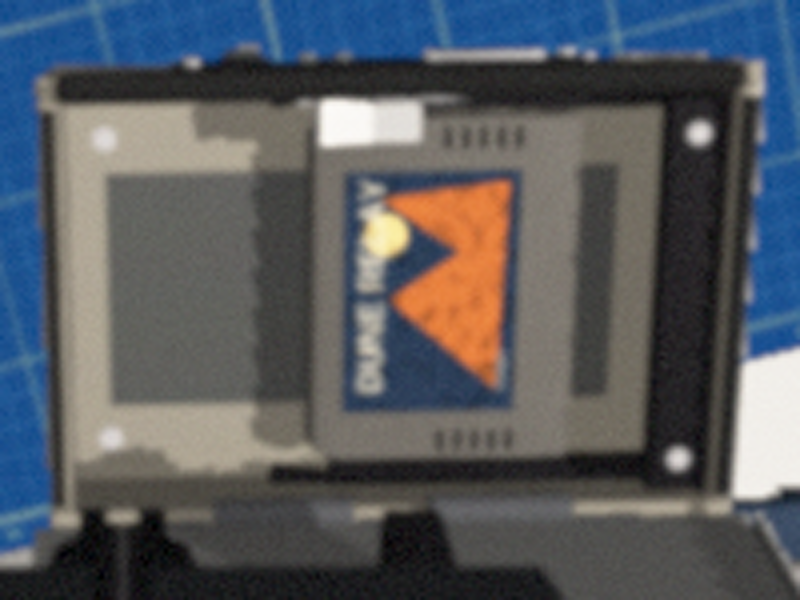

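The rim's outer corners in the crop are (45,80), (758,66), (62,518) and (728,508). The cartridge tail's top edge is at about (318,300).

```bash
cat >> h.py <<'E'
def ray(p,uv,z):
    q=np.linalg.inv(p["camera_matrix"])@np.array([uv[0],uv[1],1.]); d=p["pose"][:3,:3]@np.array([q[0],-q[1],-q[2]]); o=p["pose"][:3,3]
    return o+d*(z-o[2])/d[2]
E
python3 - <<'E'
from h import *
from scipy.optimize import least_squares
p=env.read_camera("wrist")
c=np.array([[45,80],[758,66],[62,518],[728,508]])/4+[295,145]-.375
Wp=np.array([ray(p,u,58.5) for u in c])
L=np.array([[-65,-98],[-65,98],[65,-98],[65,98]])
def M(v,L): c,s=np.cos(v[2]),np.sin(v[2]); return L@np.array([[c,s],[-s,c]])+v[:2]
r=least_squares(lambda v:(M(v,L)-Wp[:,:2]).ravel(),[497,31,-.26]); v=r.x
print(v.round(3),r.fun.round(1))
def loc(X): c,s=np.cos(v[2]),np.sin(v[2]); return np.array([[c,s],[-s,c]])@(np.array(X)[:2]-v[:2])
print("tail",loc(ray(p,np.array([318,300])/4+[295,145]-.375,43)).round(1))
for a in ([597,9],[600,7],[498.6,46.3],[498.1,51.5],[500.5,49.7],[558,16.5]): print(a,loc(a).round(1))
t=env.read_camera("top")
print([proj(t,np.r_[x,58.5]).round(1) for x in M(v,L)])
tm=cv2.resize(t["color"][170:290,300:460],None,fx=5,fy=5,interpolation=cv2.INTER_CUBIC)
for x in M(v,L):
    q=(proj(t,np.r_[x,58.5])-[300,170])*5+2; cv2.circle(tm,tuple(int(a) for a in q),5,(0,0,255),1)
cv2.imwrite("pics/t1.png",tm)
E
```

```text
[ 4.95224e+02  3.06320e+01 -2.41000e-01] [-3.2 -1.1 -2.3  3.3  2.6 -3.5  2.9  1.3]
tail [  2.4 -20.3]
[597, 9] [104.    3.3]
[600, 7] [107.4   2. ]
[498.6, 46.3] [-0.5 16. ]
[498.1, 51.5] [-2.2 21. ]
[500.5, 49.7] [ 0.6 19.8]
[558, 16.5] [64.3  1.2]
[array([401.2, 264.4]), array([314.8, 242.3]), array([414.2, 208.5]), array([329.4, 187.2])]
```

View pics/t1.png

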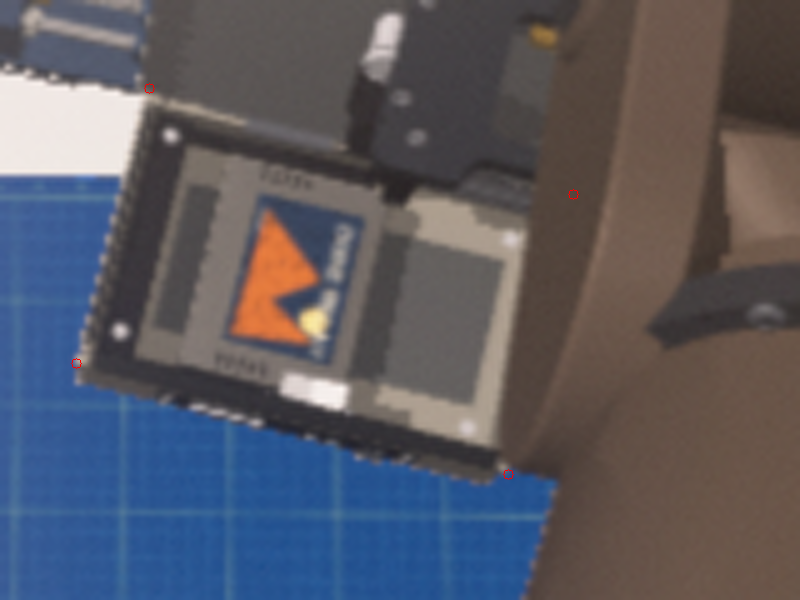

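```bash
cat >> h.py <<'E'
T=np.array([496.5,31.5]); TY=-0.24
def tw(x,y,z): c,s=np.cos(TY),np.sin(TY); return [T[0]+c*x-s*y,T[1]+s*x+c*y,z]
def tl(X): c,s=np.cos(TY),np.sin(TY); d=np.array(X[:2])-T; return np.r_[c*d[0]+s*d[1],-s*d[0]+c*d[1],X[2]].round(1)
YW=np.pi+TY
def st():
    s=env.state(); print(round(s["t"],2),"local",tl(s["eef_pos"]),"rot",s["tcp_rot"].round(3),"F",s["ft_force"].round(1),"M",s["moment"].round(2),s["joints"].round(2),round(s["opening"],3))
E
python3 - <<'E'
from h import *
st(); print(tw(0,-50,150)); plan(tw(0,-50,150),YW,0)
E
```

```text
4.03 local [-18.6 -78.2 349.9] rot [-3.142  0.     2.88 ] F [-0.6 -0.1  0.6] M [ 0.11 -0.12  0.04] [-0.23  0.14  1.76 -0.    1.24 -1.54] 0.006
[np.float64(484.6148686786433), np.float64(-17.06689874260148), 150]
[[-0.018,0.029,0.2,0.0,0.0,-0.0017,0.0],[-0.018,0.028,0.2,0.0,0.0,-0.0017,0.0],[-0.018,0.028,0.2,0.0,0.0,-0.0018,0.0],[-0.019,0.029,0.2,0.0,0.0,-0.0017,0.0]]
end [484.7 -17.  149.9] 2.902
```

Request:
drive_tool(rows=[[[-0.018, 0.029, 0.2, 0, 0, -0.0017, 0], [-0.018, 0.028, 0.2, 0, 0, -0.0017, 0], [-0.018, 0.028, 0.2, 0, 0, -0.0018, 0], [-0.019, 0.029, 0.2, 0, 0, -0.0017, 0], [0, 0, 0.1, 0, 0, 0, 0]]])

```text
t: 4.65
eef_pos: [484.2, -16.6, 122.6]
tcp_rot: [-3.141, -0.002, 2.902]
ft_force: [-0.1, -0.6, 0.4]
opening: 0.001
grip_force: 0.0
```

Request:
drive_tool(rows=[[[0, 0, 0.1, 0, 0, 0, 0], [0, 0, 0.1, 0, 0, 0, 0], [0, 0, 0.08, 0, 0, 0, 0], [0, 0, 0.02, 0, 0, 0, 0], [0, 0, 0, 0, 0, 0, 0]]])

```text
t: 5.28
eef_pos: [484.8, -17.1, 50.0]
tcp_rot: [-3.142, -0.0, 2.902]
ft_force: [0.4, 0.0, 0.7]
opening: 0.008
grip_force: 0.0
```

```bash
python3 - <<'E'
from h import *
st()
E
```

```text
5.28 local [  0.2 -49.9  50. ] rot [-3.142 -0.     2.902] F [0.4 0.  0.7] M [ 0.09 -0.11  0.05] [-0.17  0.59  2.06 -0.    0.49 -1.5 ] 0.008
```

Request:
drive_tool(rows=[[[0, 0.04, 0, 0, 0, 0, 0], [0, 0.032, 0, 0, 0, 0, 0], [0, 0.032, 0, 0, 0, 0, 0], [0, 0.032, 0, 0, 0, 0, 0], [0, 0.024, 0, 0, 0, 0, 0]]])

```text
t: 5.9
eef_pos: [494.3, 22.3, 50.0]
tcp_rot: [-3.142, 0.0, 2.902]
ft_force: [-1.0, -2.4, 2.3]
opening: 0.005
grip_force: 1.1
```

Request:
drive_tool(rows=[[[0, 0.012, 0, 0, 0, 0, 0], [0, 0.008, 0, 0, 0, 0, 0]]])

```text
t: 6.15
eef_pos: [495.4, 26.8, 49.9]
tcp_rot: [-3.141, -0.0, 2.902]
ft_force: [-1.1, -2.0, 2.6]
opening: 0.004
grip_force: 1.2
```

```bash
python3 - <<'E'
from h import *
st()
p=env.read_camera("wrist"); cv2.imwrite("pics/w2.png",p["color"])
E
```

```text
6.15 local [ 0.  -4.9 49.9] rot [-3.141 -0.     2.902] F [-1.1 -2.   2.6] M [-0.26 -0.05 -0.02] [-0.08  0.6   2.04 -0.    0.51 -1.41] 0.004
```

Contact at about 2 N. I'll keep creeping until it is firmly home.

Request:
drive_tool(rows=[[[0, 0.008, 0, 0, 0, 0, 0], [0, 0.008, 0, 0, 0, 0, 0]]])

```text
t: 6.45
eef_pos: [496.3, 30.6, 49.8]
tcp_rot: [-3.142, -0.0, 2.901]
ft_force: [0.3, -0.4, -0.1]
opening: 0.0
grip_force: 0.6
```

Request:
drive_tool(rows=[[[0, 0.006, 0, 0, 0, 0, 0], [0, 0.006, 0, 0, 0, 0, 0]]])

```text
t: 6.7
eef_pos: [497.0, 33.6, 49.8]
tcp_rot: [-3.142, -0.0, 2.901]
ft_force: [0.5, -1.1, 0.6]
opening: 0.003
grip_force: 0.5
```

Request:
drive_tool(rows=[[[0, 0.006, 0, 0, 0, 0, 0], [0, 0.006, 0, 0, 0, 0, 0]]])

```text
t: 6.95
eef_pos: [497.7, 35.5, 49.9]
tcp_rot: [-3.14, 0.0, 2.902]
ft_force: [-3.1, -24.0, 1.8]
opening: 0.004
grip_force: 11.9
```

```bash
python3 - <<'E'
from h import *
st()
p=env.read_camera("wrist"); t=env.read_camera("top")
for q in (p,t):
  for d in env.place_of("cartridge",q)[:1]: print(d["score"],tl(W(q,d["at"])))
a=cv2.resize(p["color"][100:400,160:560],(800,600),interpolation=cv2.INTER_CUBIC); cv2.imwrite("pics/w3.png",a)
E
```

```text
6.95 local [ 0.2  4.2 49.9] rot [-3.14   0.     2.902] F [ -3.1 -24.    1.8] M [-4.08  0.36 -0.02] [-0.06  0.6   2.03 -0.    0.51 -1.39] 0.004
0.56 [-1.9 50.1 29. ]
```

View pics/w3.png

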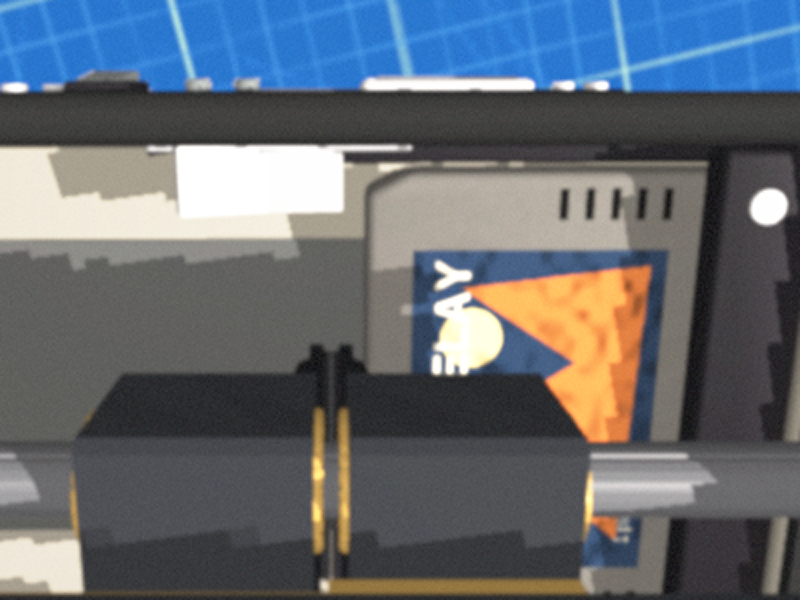

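24 N reaction: the cartridge is home against its wall. Now I'll back off, rise, and go over and behind the cover.

Request:
drive_tool(rows=[[[0, -0.04, 0, 0, 0, 0, 0], [0, -0.06, -0.08, 0, 0, 0, 0], [0, -0.06, -0.22, 0, 0, 0, 0], [0, -0.06, -0.23, 0, 0, 0, 0], [0, -0.04, -0.23, 0, 0, 0, 0]]])

```text
t: 7.78
eef_pos: [481.7, -27.3, 241.7]
tcp_rot: [3.141, -0.0, 2.901]
ft_force: [1.0, 0.5, -0.4]
opening: 0.008
grip_force: 0.0
```

Request:
drive_tool(rows=[[[-0.2, 0, -0.05, 0, 0, 0, 0], [-0.22, 0, 0, 0, 0, 0, 0], [-0.2, 0, 0, 0, 0, 0, 0], [0, 0, 0, 0, 0, 0, 0]]])

```text
t: 8.28
eef_pos: [634.7, -64.5, 251.0]
tcp_rot: [3.141, -0.001, 2.901]
ft_force: [-0.9, -0.1, -0.2]
opening: 0.008
grip_force: 0.0
```

```bash
python3 - <<'E'
from h import *
st()
t=env.read_camera("top"); s=env.read_camera("scene"); w=env.read_camera("wrist")
for q in (t,s,w):
  for n in ["cartridge","cover_edge","slot","hinge_line"]:
    for d in env.place_of(n,q)[:1]: print(n,round(d["score"],2),tl(W(q,d["at"])))
cv2.imwrite("pics/s4.png",cv2.resize(s["color"][120:300,230:470],(800,600),interpolation=cv2.INTER_CUBIC))
E
```

```text
8.28 local [157.  -60.4 251. ] rot [ 3.141e+00 -1.000e-03  2.901e+00] F [-0.9 -0.1 -0.2] M [ 0.08 -0.08 -0.01] [-0.2   0.49  1.5   0.    1.14 -1.54] 0.008
cartridge 0.78 [-2.2 50.9 26.7]
cover_edge 0.64 [104.3   0.4 186.3]
slot 0.55 [ 95.7   2.5 146.5]
hinge_line 0.57 [63.2 -0.8 65.2]
cartridge 0.84 [-5.7 54.6 30.8]
cover_edge 0.56 [108.7   2.5 188.6]
slot 0.39 [ 95.6  -2.3 146.1]
hinge_line 0.88 [65.2  2.  62. ]
cartridge 0.8 [ 1.1 47.2 28.9]
cover_edge 0.7 [106.5   3.  188.9]
slot 0.6 [ 96.4   2.5 147.9]
hinge_line 0.64 [62.2  0.8 64. ]
```

View pics/s4.png

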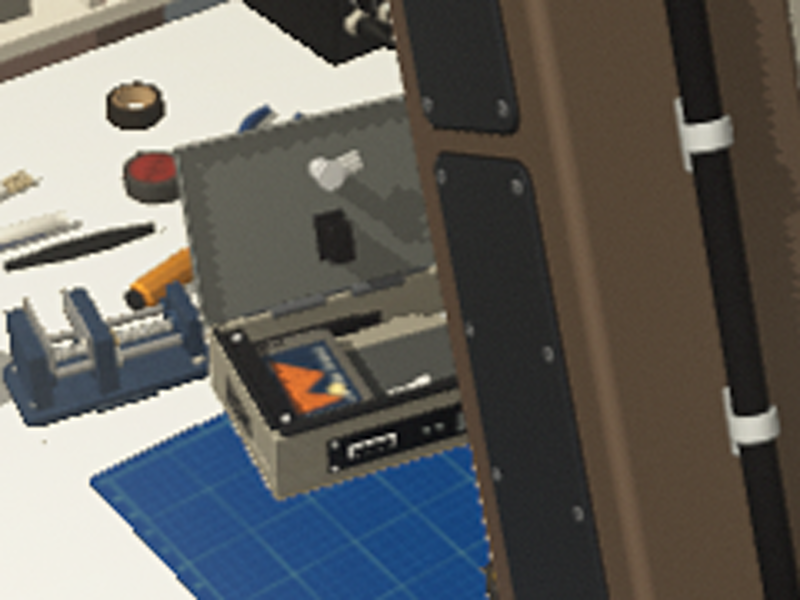

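The cartridge is home, and the cover edge is at local x≈107, z≈187. Next I'll lower the fingers behind the cover at y=-60 and sweep it through its arc.

Request:
drive_tool(rows=[[[0, 0, 0.14, 0, 0, 0, 0], [0, 0, 0.148, 0, 0, 0, 0], [0.108, 0, 0, 0, 0, 0, 0], [0.108, 0, 0, 0, 0, 0, 0], [0.108, 0, 0, 0, 0, 0, 0]]])

```text
t: 9.65
eef_pos: [554.3, -44.4, 180.8]
tcp_rot: [-3.142, 0.003, 2.901]
ft_force: [3.8, -0.8, 2.1]
opening: 0.005
grip_force: 1.8
```

Request:
drive_tool(rows=[[[0.07, 0, -0.005, 0, 0, 0, 0], [0.068, 0, 0.016, 0, 0, 0, 0], [0.064, 0, 0.027, 0, 0, 0, 0]]])

```text
t: 10.02
eef_pos: [505.3, -32.4, 171.2]
tcp_rot: [-3.142, 0.002, 2.901]
ft_force: [3.1, 0.2, -1.0]
opening: 0.006
grip_force: 0.9
```

```bash
python3 - <<'E'
from h import *
st()
E
```

```text
10.03 local [ 23.7 -60.  171.2] rot [-3.142e+00  2.000e-03  2.901e+00] F [ 3.1  0.2 -1. ] M [-0.05 -0.62  0.02] [-0.19  0.4   1.92 -0.    0.82 -1.53] 0.006
```

Contact force is 3 N, as expected. Continuing the arc.

Request:
drive_tool(rows=[[[0.059, 0, 0.038, 0, 0, 0, 0], [0.051, 0, 0.048, 0, 0, 0, 0], [0.042, 0, 0.055, 0, 0, 0, 0], [0.032, 0, 0.062, 0, 0, 0, 0]]])

```text
t: 10.52
eef_pos: [460.5, -21.4, 120.0]
tcp_rot: [-3.142, 0.001, 2.902]
ft_force: [1.1, -0.5, 1.1]
opening: 0.005
grip_force: 0.4
```

Request:
drive_tool(rows=[[[0.021, 0, 0.06, 0, 0, 0, 0], [0.006, 0, 0.034, 0, 0, 0, 0]]])

```text
t: 10.78
eef_pos: [453.7, -19.7, 96.2]
tcp_rot: [-3.141, -0.0, 2.902]
ft_force: [-0.4, 1.2, 1.2]
opening: 0.001
grip_force: 0.2
```

```bash
python3 - <<'E'
from h import *
st()
E
```

```text
10.78 local [-29.4 -59.9  96.2] rot [-3.141 -0.     2.902] F [-0.4  1.2  1.2] M [ 0.07 -0.08 -0.01] [-0.19  0.47  2.11 -0.    0.56 -1.52] 0.001
```

Request:
drive_tool(rows=[[[0, 0, 0.016, 0, 0, 0, 0], [0, 0, 0.008, 0, 0, 0, 0]]])

```text
t: 11.02
eef_pos: [454.1, -19.9, 90.6]
tcp_rot: [-3.142, 0.0, 2.901]
ft_force: [-0.5, 0.8, 0.6]
opening: 0.005
grip_force: 0.4
```

Request:
drive_tool(rows=[[[0, 0, 0.008, 0, 0, 0, 0], [0, 0, 0.004, 0, 0, 0, 0]]])

```text
t: 11.28
eef_pos: [454.0, -19.8, 88.1]
tcp_rot: [-3.142, 0.001, 2.902]
ft_force: [-1.4, 1.0, 11.0]
opening: 0.008
grip_force: 5.2
```

```bash
python3 - <<'E'
from h import *
st()
E
```

```text
11.28 local [-29.  -59.9  88.1] rot [-3.142e+00  1.000e-03  2.902e+00] F [-1.4  1.  11. ] M [ 0.15  0.43 -0.04] [-0.19  0.49  2.11 -0.    0.54 -1.52] 0.008
```

Request:
drive_tool(rows=[[[0, 0, 0.006, 0, 0, 0, 0], [0, 0, 0.004, 0, 0, 0, 0]]])

```text
t: 11.52
eef_pos: [454.1, -19.8, 87.2]
tcp_rot: [-3.142, 0.002, 2.902]
ft_force: [-11.9, 1.0, 50.4]
opening: 0.005
grip_force: 25.1
```

```bash
python3 - <<'E'
from h import *
st()
E
```

```text
11.53 local [-29.  -60.   87.2] rot [-3.142e+00  2.000e-03  2.902e+00] F [-11.9   1.   50.4] M [ 0.23  1.97 -0.04] [-0.19  0.49  2.11 -0.    0.54 -1.52] 0.005
```

A hard stop at z≈87.2 means the cover is fully down. I'll rise and locate the slot.

Request:
drive_tool(rows=[[[0, 0, -0.04, 0, 0, 0, 0.4], [0, 0, -0.22, 0, 0, 0, 0.4], [0, 0.06, -0.22, 0, 0, 0, 0.4], [0, 0.08, -0.12, 0, 0, 0, 0.4], [0, 0, 0, 0, 0, 0, 0.4]]])

```text
t: 12.15
eef_pos: [463.1, 14.9, 237.2]
tcp_rot: [3.141, 0.005, 2.903]
ft_force: [-0.3, -0.4, -0.1]
opening: 0.39
grip_force: 0.0
```

```bash
python3 - <<'E'
from h import *
st()
t=env.read_camera("top"); s=env.read_camera("scene"); w=env.read_camera("wrist")
for q in (t,s,w):
  for n in ["cover_edge","slot","hinge_line","tester"]:
    for d in env.place_of(n,q)[:1]: print(n,round(d["score"],2),tl(W(q,d["at"])))
cv2.imwrite("pics/w5.png",w["color"])
for r in (15,0): print([proj(w,tw(x,y,z)).round() for x,y,z in [(-29,0,84),(-29,34,84),(-29,-34,84),(-67,-101,68),(-67,101,68)]])
E
```

```text
12.15 local [-28.5 -24.1 237.2] rot [3.141 0.005 2.903] F [-0.3 -0.4 -0.1] M [ 0.11 -0.1  -0.  ] [-0.11  0.26  1.94  0.    0.94 -1.44] 0.39
cover_edge 0.95 [-66.1   0.2  72.1]
slot 0.59 [-31.9  -4.5  71.5]
tester 0.94 [ 1.8 -3.7  0.1]
cover_edge 0.67 [-62.8   1.1  72.5]
slot 0.72 [-30.3  -1.6  71.6]
hinge_line 0.76 [62.  -2.8 62.5]
tester 0.74 [1.7 2.6 3.1]
cover_edge 0.71 [-66.9   2.2  73.2]
slot 0.61 [-25.7   2.7  71.5]
hinge_line 0.95 [59.5  0.3 64.7]
tester 0.66 [ 3.6 -0.1 -2.1]
[array([357., 234.]), array([401., 234.]), array([313., 234.]), array([227., 181.]), array([486., 182.])]
[array([357., 234.]), array([401., 234.]), array([313., 234.]), array([227., 181.]), array([486., 182.])]
```

View pics/w5.png

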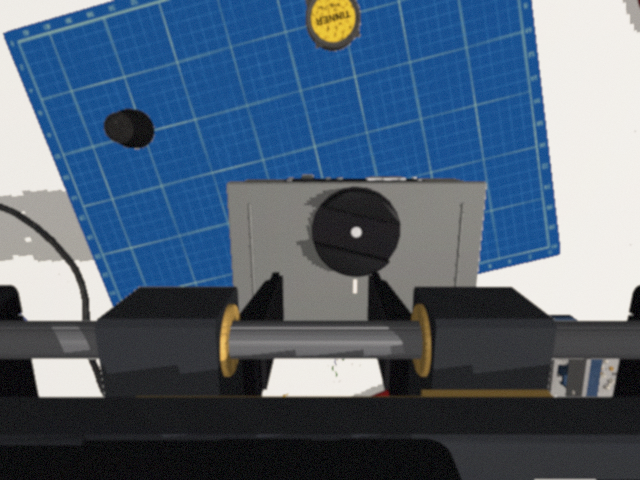

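The cover is shut, and its predicted corners match the picture. The head centre is at pixel (356,232). The slot looks rotated about 12° clockwise already, so I'll enlarge it.

```bash
python3 - <<'E'
import cv2
im=cv2.imread("pics/w5.png")[180:285,301:411]
g=cv2.convertScaleAbs(im,alpha=2.5,beta=20)
cv2.imwrite("pics/w5c.png",cv2.resize(g,None,fx=5.5,fy=5.5,interpolation=cv2.INTER_CUBIC))
E
```

```text
(no output)
```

View pics/w5c.png

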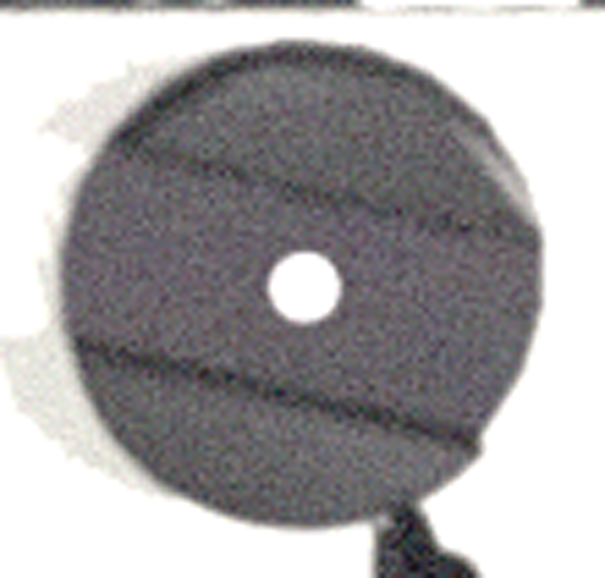

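The slot stands about 13° (0.23 rad) clockwise and is centred near local (-30,-0.6). I'll align the open fingers along it above the head.

Request:
drive_tool(rows=[[[0.006, 0.095, 0.05, 0, 0, 0, 0.39], [0, 0, 0.14, 0, 0, 0.036, 0.39], [0, 0, 0.14, 0, 0, 0.036, 0.39], [0, 0, 0.12, 0, 0, 0, 0.39], [0, 0, 0, 0, 0, 0, 0.39]]])

```text
t: 13.52
eef_pos: [465.6, 37.7, 121.3]
tcp_rot: [-3.14, -0.003, 2.675]
ft_force: [0.8, 0.1, 0.3]
opening: 0.387
grip_force: 0.0
```

```bash
python3 - <<'E'
from h import *
st()
E
```

```text
13.53 local [-31.5  -1.3 121.3] rot [-3.140e+00 -3.000e-03  2.675e+00] F [0.8 0.1 0.3] M [ 0.03 -0.13  0.01] [-0.06  0.44  2.05 -0.    0.65 -1.17] 0.387
```

Request:
drive_tool(rows=[[[-0.004, 0.002, 0.036, 0, 0, 0, 0.39], [0, 0, 0.032, 0, 0, 0, 0.39], [0, 0, 0.024, 0, 0, 0, 0.39]]])

```text
t: 13.9
eef_pos: [467.6, 37.6, 99.6]
tcp_rot: [3.141, 0.001, 2.675]
ft_force: [-0.2, -0.9, -0.3]
opening: 0.39
grip_force: 0.0
```

Request:
drive_tool(rows=[[[0, 0, 0.008, 0, 0, 0, 0.39], [0, 0, 0, 0, 0, 0, 0.39]]])

```text
t: 14.15
eef_pos: [467.5, 37.6, 97.6]
tcp_rot: [-3.141, 0.0, 2.675]
ft_force: [0.1, -0.2, -0.7]
opening: 0.393
grip_force: 0.0
```

```bash
python3 - <<'E'
from h import *
st()
E
```

```text
14.15 local [-29.6  -1.   97.6] rot [-3.141  0.     2.675] F [ 0.1 -0.2 -0.7] M [ 0.08 -0.15 -0.06] [-0.06  0.48  2.07 -0.    0.59 -1.17] 0.393
```

Request:
drive_tool(rows=[[[0, 0, 0.01, 0, 0, 0, 0.39], [0, 0, 0, 0, 0, 0.04, 0.39], [0, 0, 0, 0, 0, 0.04, 0.39], [0, 0, 0, 0, 0, 0.04, 0.39]]])

```text
t: 14.65
eef_pos: [467.7, 37.5, 95.2]
tcp_rot: [3.141, 0.001, 2.294]
ft_force: [0.3, -1.5, -0.1]
opening: 0.391
grip_force: 0.7
```

```bash
python3 - <<'E'
from h import *
st()
E
```

```text
14.65 local [-29.4  -1.   95.2] rot [3.141e+00 1.000e-03 2.294e+00] F [ 0.3 -1.5 -0.1] M [-0.22 -0.23  0.05] [-0.06  0.49  2.07 -0.    0.58 -0.78] 0.391
```

Request:
drive_tool(rows=[[[0, 0, 0, 0, 0, 0.04, 0.39], [0, 0, 0, 0, 0, 0.04, 0.39], [0, 0, 0, 0, 0, 0.04, 0.39], [0, 0, 0, 0, 0, 0.04, 0.39], [0, 0, 0, 0, 0, 0.04, 0.39]]])

```text
t: 15.28
eef_pos: [467.5, 37.4, 95.1]
tcp_rot: [3.141, 0.001, 1.667]
ft_force: [0.9, -3.1, -4.5]
opening: 0.388
grip_force: 4.6
```

```bash
python3 - <<'E'
from h import *
st()
E
```

```text
15.28 local [-29.5  -1.2  95.1] rot [3.141e+00 1.000e-03 1.667e+00] F [ 0.9 -3.1 -4.5] M [-0.52 -0.26  0.3 ] [-0.06  0.49  2.07 -0.    0.58 -0.16] 0.388
```

Request:
drive_tool(rows=[[[0, 0, 0, 0, 0, 0.035, 0.39], [0, 0, 0, 0, 0, 0.035, 0.39], [0, 0, 0, 0, 0, 0.035, 0.39], [0, 0, 0, 0, 0, 0.03, 0.39]]])

```text
t: 15.78
eef_pos: [467.5, 37.6, 94.7]
tcp_rot: [-3.141, 0.0, 1.243]
ft_force: [0.9, 0.4, -7.1]
opening: 0.391
grip_force: 5.0
```

```bash
python3 - <<'E'
from h import *
st()
E
```

```text
15.78 local [-29.7  -1.   94.7] rot [-3.141  0.     1.243] F [ 0.9  0.4 -7.1] M [ 0.07 -0.34  0.2 ] [-0.06  0.49  2.07 -0.    0.58  0.27] 0.391
```

Still turning at low torque. I'll step on until the stop is felt.

Request:
drive_tool(rows=[[[0, 0, 0, 0, 0, 0.015, 0.39], [0, 0, 0, 0, 0, 0.015, 0.39]]])

```text
t: 16.02
eef_pos: [467.5, 37.7, 94.7]
tcp_rot: [-3.141, 0.0, 1.151]
ft_force: [1.8, 1.9, -7.5]
opening: 0.393
grip_force: 10.1
```

```bash
python3 - <<'E'
from h import *
st()
E
```

```text
16.02 local [-29.7  -0.9  94.7] rot [-3.141  0.     1.151] F [ 1.8  1.9 -7.5] M [ 0.19 -0.39  0.58] [-0.06  0.49  2.07 -0.    0.58  0.36] 0.393
```

Request:
drive_tool(rows=[[[0, 0, 0, 0, 0, 0.012, 0.39], [0, 0, 0, 0, 0, 0.012, 0.39]]])

```text
t: 16.27
eef_pos: [467.5, 37.7, 94.8]
tcp_rot: [3.141, 0.001, 1.079]
ft_force: [1.3, 2.7, -6.5]
opening: 0.393
grip_force: 36.1
```

```bash
python3 - <<'E'
from h import *
st()
E
```

```text
16.27 local [-29.7  -0.9  94.8] rot [3.141e+00 1.000e-03 1.079e+00] F [ 1.3  2.7 -6.5] M [ 0.49 -0.4   2.09] [-0.06  0.49  2.07 -0.    0.58  0.43] 0.393
```

Torque rose to 2.1 N m, so it is at the stop. I'll ease back within the slack and lift out.

Request:
drive_tool(rows=[[[0, 0, 0, 0, 0, -0.025, 0.39], [0, 0, 0, 0, 0, -0.03, 0.39], [0, 0, -0.02, 0, 0, 0, 0.39], [0, 0, -0.06, 0, 0, 0, 0.39], [0, 0, -0.24, 0, 0, 0, 0.39]]])

```text
t: 16.9
eef_pos: [466.5, 37.6, 174.4]
tcp_rot: [-3.137, 0.001, 1.246]
ft_force: [0.3, -0.1, 0.4]
opening: 0.391
grip_force: 0.0
```

Request:
drive_tool(rows=[[[0, 0, -0.24, 0, 0, 0, 0.39], [0, 0, -0.1, 0, 0, 0, 0.39], [0, 0, 0, 0, 0, 0, 0.39]]])

```text
t: 17.27
eef_pos: [467.9, 37.6, 262.0]
tcp_rot: [3.138, -0.001, 1.247]
ft_force: [-0.0, 1.1, -0.0]
opening: 0.392
grip_force: 0.0
```

```bash
python3 - <<'E'
from h import *
st()
w=env.read_camera("wrist")
u=proj(w,tw(-30,-.5,84)); print(u,proj(w,tw(10,-.5,68)))
x,y=int(u[0]),int(u[1])
g=w["color"][max(0,y-75):y+75,max(0,x-100):x+100]
cv2.imwrite("pics/w6.png",cv2.resize(cv2.convertScaleAbs(g,alpha=2,beta=15),None,fx=4,fy=4,interpolation=cv2.INTER_CUBIC))
E
```

```text
17.27 local [-29.2  -0.9 262. ] rot [ 3.138e+00 -1.000e-03  1.247e+00] F [-0.   1.1 -0. ] M [-0.03 -0.07 -0.02] [-0.06  0.23  1.89 -0.    1.01  0.26] 0.392
[322.57046289 227.29498335] [368.55355389 219.8075348 ]
```

View pics/w6.png

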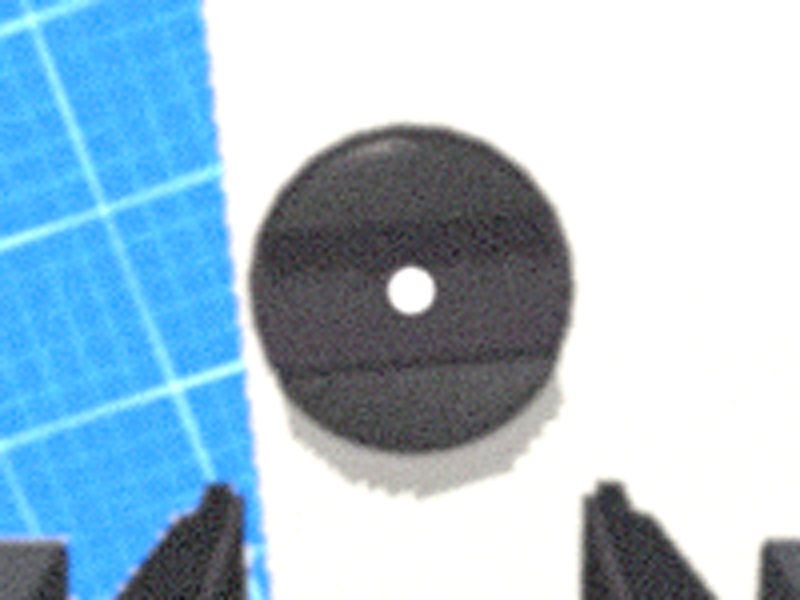

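The slot edges run at a slope of about -0.095, and the normal to the cover's front edge is about -0.10. The slot is therefore square to the hinge, locked at its stop, and the hand is clear.

```bash
python3 -c "
from cell import env
print(env.job_done())"
```

```text
the job is handed in; nothing more can be done
None
```

The job is handed in: the cartridge is fully home in its socket, the cover is shut, and the turn-lock is at its clockwise stop with the hand clear, at about 17 s of the 54 s allowed.

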